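# Nudge a coin cell into the letter scale and shut its battery door

### The job

The letter scale lies face down on the cart with its battery door slid open and a fresh coin cell lying loose on its back. With the fingertips push the cell across the back until it drops down flat into the round battery bay, same face up, then push the battery door fully shut over it. Do not pick up the cell or the scale, keep the scale about where it lies, and leave the other things alone.

Things in the scene. Friction and masses are not known exactly. Their poses are not given: they have to be found in the camera images.
- scale: digital letter scale face down, loose, 0.55 kg: glass platform 140 x 200 x 5 mm and on it a grey base shell 132 x 190 mm, its flat back 20 mm above the cart. Origin: centre of its underside, on the cart; own y runs along its length to the battery door end, z up. Four rubber feet, 16 mm across, stand 2 mm above the back at x +-52, y +-80 mm. The cell starts on the -y half, the door slides on the +y half.
- bay (a point): centre of the mouth of the round battery bay, level with the scale's back (20 mm above the cart), at x 0, y +20 mm of the scale; axes as the scale's. Bay 27.5 mm across, 9.5 mm deep, flat black floor with brass contacts, straight walls, no raised rim. A cell that is home has its top 1.8 mm below the back.
- cell_center (a point): centre of the coin cell: loose plain steel disc 24.5 mm across, 7.7 mm thick, about 11 g, flat on the scale's back (centre 23.85 mm above the cart), 50 to 95 mm from the bay. Own z is up through its upper face. Home in the bay its centre is 14.4 mm above the cart.
- door (a joint): battery door, m: 0 = fully shut (centred over the bay), 0.042 = fully open; slides along the scale's own y (opens towards +y), takes about 0.7 N to move and stays where it is left. Starts 0.037 to 0.042 open, just clear of the bay.
- door_grip (a point): middle of the door's rear (+y) edge, 5 mm above the scale's back. Door: grey plate 40 mm wide (own x), 36 long (own y), 3 thick, sliding on the back, with a thumb lip 34 wide, 5 long along its rear edge, top 8.3 mm above the back. Push this edge towards the scale's -y to shut it; shut, the point is 18 mm to the +y side of the bay's centre.
- cartridge: bystander: black ink cartridge about 92 x 58 x 20 mm, loose, lying to the left of the scale. Origin under its centre.
- stapler: bystander: chrome stapler 142 x 34 x 55 mm, loose, to the right of the scale. Origin under its centre.
- sharpener: bystander: yellow plastic pencil sharpener 25 x 16 x 12 mm, loose, beside the scale's +x long side. Origin under its centre.
- clip: bystander: stainless binder clip lying on its side, 50 x 32 x 19 mm with its wire handles, loose, beside the scale's -x long side. Origin under its middle.
- eraser: bystander: dark rubber eraser 45 x 21 x 12 mm, loose, off the scale's +y end. Origin under its centre.
- tape: bystander: roll of clear tape lying flat, 52 mm across, 19 mm high, loose, off the scale's -y end. Origin under its centre.
There are look-alikes about, which are no part of the job. What is shaped like the scale but red is not meant.

How it is judged:
By the outcome, as a careful person would: the job done as asked, in the order asked, and still so for the second after the job is handed in, with the robot touching nothing.
It also fails if it takes over 38 s, if anything falls off the work surface, if the arm or the gripper's body presses on something with over 40 N, if the wrist force passes 120 N, or if a joint passes its speed limit or range.

### The arm

A 6-joint arm with a two-finger parallel gripper is mounted at the origin on the work surface. World frame = base frame: x ahead of the robot, y to its left, z up, the work surface at z = 0. Lengths are in m, angles in rad, forces in N, time in s.
With the tool pointing down it reaches from about 0.35 to 0.85 m from the base axis. Payload 8.1 kg.
Tool frame: the origin (TCP) lies at the centre of the arm's flange, where the gripper is bolted on; the fingertips stand 186 mm ahead of it and the grasp point (between the pads) lies 167 mm ahead of it (robot.nose_length is the distance from the TCP to the fingertips, in m); z points along the fingers, x is the direction in which the jaws open and shut, and the axes are right-handed (so a half turn about z gives the same grasp; the last joint's range is limited). The gripper opens to 93 mm and grips with 3 to 60 N. Pads are 15 mm wide; open, the fingers measure 128 mm over their backs; the gripper's body (75 mm by 188 mm) begins 65 mm behind the grasp point.
Start: joints at [1.203, 0.13, 1.488, -0, 1.523, -0.085], TCP at [0.167, 0.576, 0.405] pointing down, gripper open.
Joint ranges: [-2.96, 2.96], [-0.89, 2.26], [0.02, 2.5], [-1.34, 4.48], [0, 2.73], [-2.66, 2.66]. Speed limits (rad/s): [2.39, 2.39, 2.79, 3.14, 3.14, 3.14].

### API

Orientations are given as a rotation vector (axis times angle).
In Python, from plant import robot gives the robot as it stands.
- The arm moves only by the tool arm_command, never from a script. Its argument "motion" is a list of rows, each an object with "slide": the shift along the tool's x, y, z each as a share of 0.4 m, from -1 to 1, a list of three; "turn": the turn, a rotation vector about the tool's x, y, z each as a share of 0.5 rad, from -1 to 1, a list of three. A call has exactly 5 rows; each row shifts and turns the commanded pose from where the row before left it, along the tool's axes as they then stand; what a row does not reach is not made up. A row lasts 1/12 s, in which the tool goes at most 41.7 mm and 7.16 degrees, less where a joint would pass 70% of its speed; a pose out of reach is approached as far as the arm can. A call with a number of a shift or a turn outside -1 to 1 is refused whole. A call with a gripper value outside its range is refused whole. "gripper" is the opening in per cent of the stroke, from 0 (shut) to 100 (fully open), set as the call begins (left out, the last holds). The fingers move at their own pace and stop on an object; "grip_force" is the grip in N (left out, the last holds). Time passes only in rows, so rows that do not move let the fingers close, or fill a call up. It gives the time, the measured TCP pose, the force and the opening at its end, in the units of the state.
- robot.read_state(): the state, without advancing time (a new reading comes with each control period).
- robot.read_camera(name): name is "scene" or "top" or "wrist"; returns a dict with "pixels" (420x560x3 uint8, blue, green, red), "intrinsics" (3x3 intrinsics, pixels), "T" (4x4, takes a point from camera to world coordinates). Camera axes: x right, y down, z forward; pixel columns grow to the right and rows downward; lengths in m; the calibration is good to about 2 mm. A picture is of the moment at which its call begins. There is no depth.
- robot.close_job(): hands the job in, once; it reports no verdict.
The state is a dict: "t": time; "q": joint angles; "dq": joint speeds; "joint_torque": joint torques, N m; "tool_pos": TCP position; "orientation": TCP orientation; "force": force on the tool from outside, world axes, zero at the start; "wrist_torque": the same for the moment, N m; "opening": finger opening in m.
Only numpy, scipy, OpenCV 4.12 (cv2) and the standard library are available. Lean on these libraries where they do the work, as an engineer would, in place of code of your own. Each camera call takes 0.05 s, during which the arm holds its last target.

## Working session

There is one attempt and no reset: what is moved stays moved. The work goes in short steps, Python scripts to look and compute and a tool call to move; the robot and the scene stay as the last step left them, time stands still between calls to the robot, and variables do not carry over. Pictures are saved under pics/ and viewed, and the job is handed in when it is done.

Besides the shell and the picture viewer there is one more tool, called after ">>>" as name([rows], argument=value, ...), one row to a line, values as JSON. arm_command: Moves the arm, as the interface text tells. Shift numbers are shares of 0.4 m and turn numbers shares of 0.5 rad, none past 1 either way. Its arguments: {"type":"object","properties":{"motion":{"type":"array","items":{"type":"object","properties":{"slide":{"type":"array","items":{"type":"number"}},"turn":{"type":"array","items":{"type":"number"}}}}},"gripper":{"type":"number"},"grip_force":{"type":"number"}},"required":["motion"]}

```bash
ls; mkdir -p pics
python3 - <<'E'
from plant import robot
import cv2,numpy as np
print(robot.read_state())
for n in ["scene","top","wrist"]:
    c=robot.read_camera(n); cv2.imwrite(f"pics/{n}0.png",c["pixels"]); np.savez(f"{n}0.npz",**c)
    print(n,c["intrinsics"].tolist(),np.round(c["T"],4).tolist())
E
```

```text
pics
{'t': 0.0, 'q': array([ 1.20259897e+00,  1.31139903e-01,  1.48920876e+00, -2.30309469e-06,
        1.52298205e+00, -8.54078524e-02]), 'dq': array([ 2.61179069e-03,  6.36252437e-04, -5.88739309e-04,  1.49167749e-03,
       -6.13338590e-06, -5.06021271e-04]), 'joint_torque': array([-1.10696772e-03, -5.59875441e+01, -4.91728914e+01,  7.66137103e-02,
        3.68042488e-02, -1.51481304e-04]), 'tool_pos': array([0.16732937, 0.57597788, 0.40373857]), 'orientation': array([ 2.51158799e+00,  1.88566316e+00, -2.31257133e-03]), 'force': array([-0.13567967, -0.32738193,  0.07230585]), 'wrist_torque': array([-0.01026649, -0.0024311 , -0.03831783]), 'opening': 0.09295072393194123}
scene [[483.54112938686785, 0.0, 283.5081320611214], [0.0, 483.54112938686785, 212.86378810650112], [0.0, 0.0, 1.0]] [[0.3812, 0.7945, -0.4728, 1.1202], [0.9245, -0.3242, 0.2007, -0.305], [0.0062, -0.5136, -0.858, 1.1451], [0.0, 0.0, 0.0, 1.0]]
top [[534.9954435950424, 0.0, 283.14284791040683], [0.0, 534.9954435950424, 214.3720705376037], [0.0, 0.0, 1.0]] [[-0.0208, -0.9877, 0.1553, 0.3338], [-0.9997, 0.0188, -0.0141, -0.044], [0.011, -0.1555, -0.9878, 1.2761], [0.0, 0.0, 0.0, 1.0]]
wrist [[305.4738940172524, 0.0, 277.68270838253534], [0.0, 305.4738940172524, 211.22182113703838], [0.0, 0.0, 1.0]] [[0.2803, 0.924, 0.2601, 0.0951], [0.9599, -0.2691, -0.0786, 0.5973], [-0.0027, 0.2717, -0.9624, 0.3838], [0.0, 0.0, 0.0, 1.0]]
```

View pics/scene0.png

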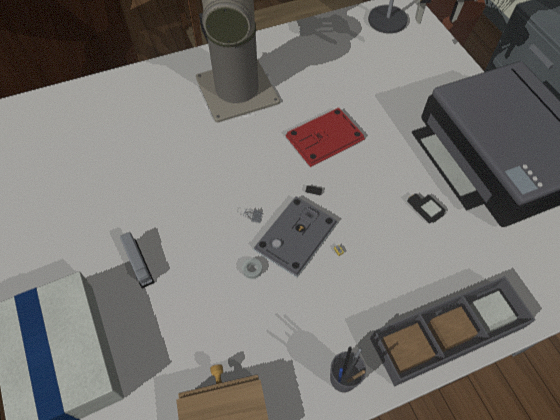

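View pics/top0.png

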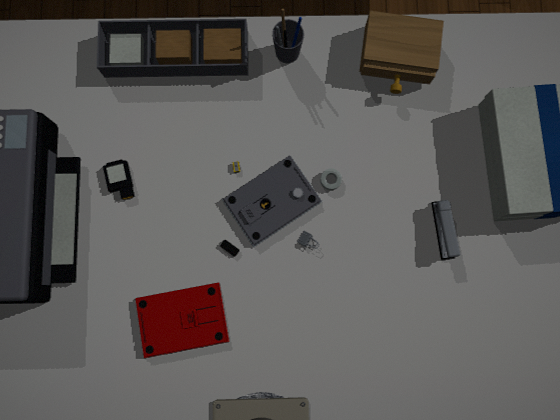

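View pics/wrist0.png

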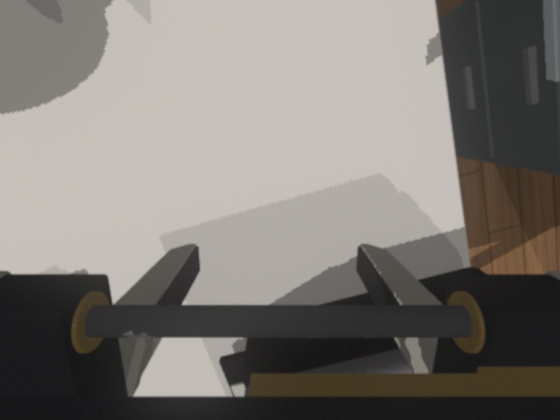

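```bash
cat > h.py <<'E'
import numpy as np,cv2
def load(n): return dict(np.load(n))
def ray(c,uv,z):
    K=c["intrinsics"];T=c["T"]
    uv=np.atleast_2d(uv).astype(float)
    d=np.c_[(uv[:,0]-K[0,2])/K[0,0],(uv[:,1]-K[1,2])/K[1,1],np.ones(len(uv))]@T[:3,:3].T
    s=(z-T[2,3])/d[:,2]
    return T[:3,3]+d*s[:,None]
def proj(c,p):
    K=c["intrinsics"];T=c["T"]
    q=(np.atleast_2d(p)-T[:3,3])@T[:3,:3]
    return np.c_[q[:,0]/q[:,2]*K[0,0]+K[0,2],q[:,1]/q[:,2]*K[1,1]+K[1,2]]
E
python3 - <<'E'
import cv2
a=cv2.imread("pics/top0.png")[140:260,200:350]; b=cv2.imread("pics/scene0.png")[170:290,230:380]
f=lambda i:cv2.resize(i,None,fx=5,fy=5,interpolation=cv2.INTER_CUBIC)
cv2.imwrite("pics/tc0.png",f(a)); cv2.imwrite("pics/sc0.png",f(b))
E
```

```text
(no output)
```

View pics/tc0.png

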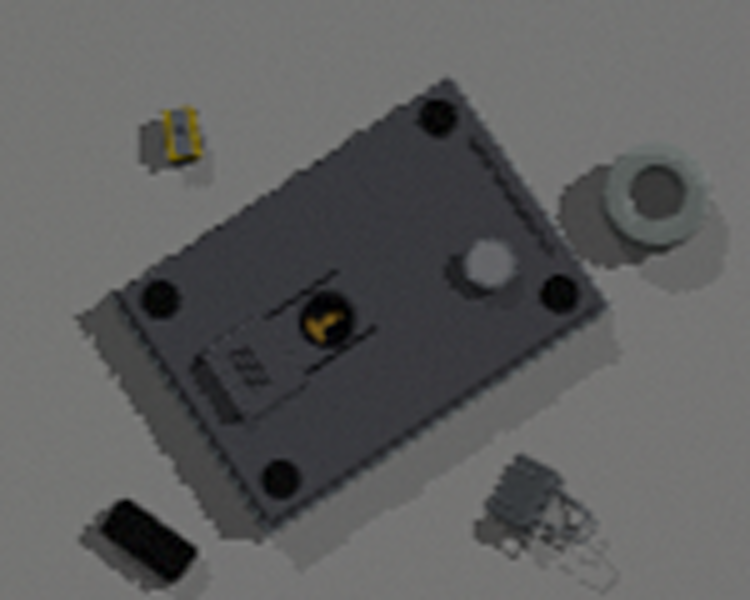

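View pics/sc0.png

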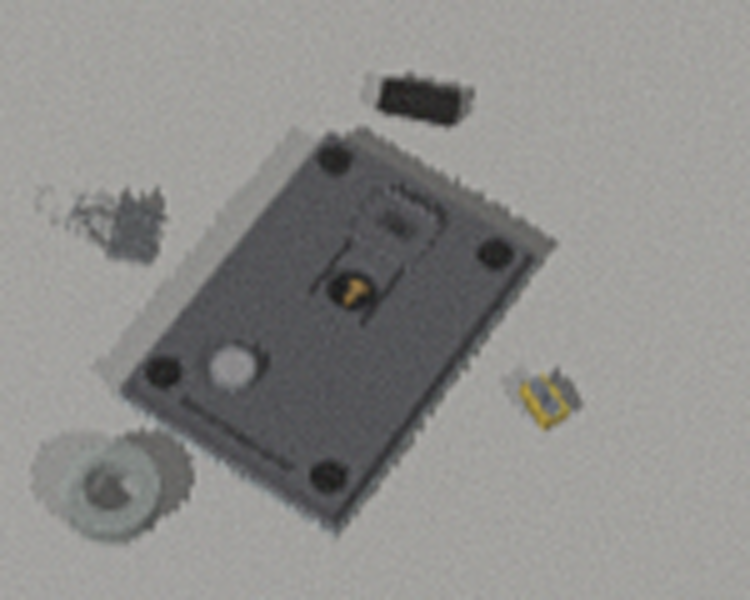

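The top crop shows the grey scale at full-image pixel (270,200) with four feet. The bright cell is at (298,193), the black bay with brass at (265,204) and the door lip at (243,218). Candidates:
- Scale: the grey one at (270,200) or the red look-alike at (182,320). I take the grey one, as described.
- Cell: the disc at (298,193) or the ring-shaped tape roll at (330,180), which lies off the scale. I take the disc on the back.

Next I measure the positions.

Run:
```python
from h import *
def blob(c,m,box):
    x0,y0,x1,y1=box; mm=np.zeros_like(m);mm[y0:y1,x0:x1]=m[y0:y1,x0:x1]
    n,l,s,ce=cv2.connectedComponentsWithStats(mm.astype(np.uint8))
    i=1+np.argmax(s[1:,4]); return ce[i],s[i]
def sub(c,uv,r,thr,dark):
    # weighted sub-pixel centroid
    g=c["pixels"].astype(float).mean(2); u,v=int(round(uv[0])),int(round(uv[1]))
    w=g[v-r:v+r+1,u-r:u+r+1]; w=np.clip((thr-w) if dark else (w-thr),0,15)
    yy,xx=np.mgrid[v-r:v+r+1,u-r:u+r+1]; return np.array([(w*xx).sum(),(w*yy).sum()])/w.sum()
res={}
for n,off,feet,cell,bay in [("top",(200,140),[(437,118),(160,299),(560,293),(281,480)],(490,264),(327,320)),
        ("scene",(230,170),[(328,477),(495,254),(163,372),(334,159)],(234,367),(352,291))]:
    c=load(n+"0.npz"); f=lambda p:np.array(p)/5+off
    F=np.array([sub(c,f(p),5,42 if n=="top" else 60,True) for p in feet])
    g=c["pixels"].mean(2); print(n,[g[int(f(p)[1]),int(f(p)[0])] for p in feet],"back",g[int(f(bay)[1])+15,int(f(bay)[0])],"cell",g[int(f(cell)[1]),int(f(cell)[0])])
    C=sub(c,f(cell),6,80 if n=="top" else 110,False)
    W=ray(c,F,.022); Cw=ray(c,C,.0277)[0]; B=ray(c,f(bay),.02)[0]
    # order feet: (+52,-80),(+52,+80),(-52,-80),(-52,80)
    L=np.array([[52,-80],[52,80],[-52,-80],[-52,80]])/1000
    ctr=W[:,:2].mean(0); X=W[:,:2]-ctr
    H=L.T@X; a=np.arctan2(H[0,1]-H[1,0],H[0,0]+H[1,1]); R=np.array([[np.cos(a),-np.sin(a)],[np.sin(a),np.cos(a)]])
    print("F",F.round(1).tolist()); print("centre",ctr.round(4),"yaw",a,"resid mm",((X-L@R.T)*1e3).round(1).tolist())
    print("cell w",Cw.round(4),"local",(R.T@(Cw[:2]-ctr)).round(4),"bay pred",(ctr+R@[0,.02]).round(4),"meas",B.round(4))
```

```text
top [np.float64(13.0), np.float64(11.0), np.float64(10.666666666666666), np.float64(11.0)] back 57.666666666666664 cell 100.33333333333333
F [[287.1, 163.1], [231.5, 199.6], [311.5, 198.4], [255.6, 235.5]]
centre [ 0.5686 -0.035 ] yaw 0.5728352525438694 resid mm [[0.0, 0.1], [-0.0, -0.1], [-0.2, 0.1], [0.1, -0.1]]
cell w [ 0.583  -0.097   0.0277] local [-0.0215 -0.0599] bay pred [ 0.5578 -0.0182] meas [ 0.557  -0.0202  0.02  ]
scene [np.float64(33.666666666666664), np.float64(40.0), np.float64(48.333333333333336), np.float64(41.333333333333336)] back 84.66666666666667 cell 136.0
F [[295.3, 265.1], [328.7, 220.5], [262.3, 244.1], [296.5, 201.6]]
centre [ 0.5686 -0.0344] yaw 0.5715282026769251 resid mm [[0.1, 0.0], [0.2, -0.1], [-0.1, 0.2], [-0.1, -0.1]]
cell w [ 0.5815 -0.0963  0.0277] local [-0.0226 -0.059 ] bay pred [ 0.5578 -0.0176] meas [ 0.5612 -0.0184  0.02  ]
```

```bash
cat >> h.py <<'E'
from scipy.spatial.transform import Rotation as Ro
SC=np.array([.5686,-.0347]);YAW=.572
def s2w(l,c=SC,a=YAW):
    return c+np.array([[np.cos(a),-np.sin(a)],[np.sin(a),np.cos(a)]])@np.array(l)
def plan(st,xy,ztip,yaw):
    R=Ro.from_rotvec(st["orientation"]); p=st["tool_pos"]
    tip=p+R.apply([0,0,.186])
    Rt=Ro.from_matrix(np.c_[[np.cos(yaw),np.sin(yaw),0],[np.sin(yaw),-np.cos(yaw),0],[0,0,-1]])
    tgt=np.r_[xy,ztip+.186]
    d=tgt-p
    print("t",round(st["t"],2),"tip",tip.round(4),"force",st["force"].round(2),"open",round(st["opening"],4))
    print("slide now-axes m",R.inv().apply(d).round(4),"share total",(R.inv().apply(d)/.4).round(4))
    print("slide target-axes share",(Rt.inv().apply(d)/.4).round(4),"turn share",((R.inv()*Rt).as_rotvec()/.5).round(4))
E
python3 - <<'E'
from h import *
from plant import robot
c=load("top0.npz")
print("printer corner z.15/.2",ray(c,[(55,300),(80,282)],.15).round(3).tolist(),ray(c,[(55,300)],.2).round(3).tolist())
print("tape",ray(c,[(330,180)],.019).round(3))
st=robot.read_state()
l=np.array([-.022,-.0595]); d=np.array([0,.02])-l; n=np.linalg.norm(d); d/=n
print(n,d); psi=YAW+np.arctan2(d[1],d[0])-np.pi/2; print("psi",psi)
pre=s2w(l-.030*d); print("pre",pre,"bay",s2w([0,.02]),"pushdir",s2w(d,0))
plan(st,pre,.1,psi)
E
```

```text
printer corner z.15/.2 [[0.34, 0.416, 0.15], [0.376, 0.366, 0.15]] [[0.34, 0.395, 0.2]]
tape [[ 0.613 -0.176  0.019]]
0.08248787789730076 [0.26670585 0.96377798]
psi 0.30202654325421596
pre [ 0.59123386 -0.12527979] bay [ 0.5577737 -0.0178836] pushdir [-0.29745563  0.95473564]
t 0.15 tip [0.1672 0.5758 0.2179] force [0.1  0.08 0.66] open 0.0933
slide now-axes m [-0.555   0.6028  0.1186] share total [-1.3875  1.5069  0.2966]
slide target-axes share [0.4903 1.9891 0.2949] turn share [1.1000e-03 2.7000e-03 1.9719e+00]
```

>>> arm_command([
  {"slide": [-0.1,0,0],"turn": [0,0,0]},
  {"slide": [-0.1,0,0],"turn": [0,0,0]},
  {"slide": [-0.1,0,0],"turn": [0,0,0]},
  {"slide": [-0.1,0,0],"turn": [0,0,0]},
  {"slide": [-0.1,0,0],"turn": [0,0,0]},
], gripper=15, grip_force=20)

```text
t: 0.57
tool_pos: [0.111, 0.3825, 0.4038]
orientation: [2.512, 1.886, -0.002]
force: [-0.3, -0.2, 1.4]
opening: 0.0645
```

>>> arm_command([
  {"slide": [-0.06,0.08,0],"turn": [0,0,0]},
  {"slide": [-0.06,0.08,0],"turn": [0,0,0]},
  {"slide": [-0.06,0.08,0],"turn": [0,0,0]},
  {"slide": [-0.06,0.08,0],"turn": [0,0,0]},
  {"slide": [-0.06,0.08,0],"turn": [0,0,0]},
])

```text
t: 0.98
tool_pos: [0.2319, 0.2226, 0.4047]
orientation: [2.511, 1.888, 0.002]
force: [1.4, 0.0, -0.4]
opening: 0.0307
```

>>> arm_command([
  {"slide": [0,0,0],"turn": [0,0,0.24]},
  {"slide": [0,0,0],"turn": [0,0,0.24]},
  {"slide": [0,0,0],"turn": [0,0,0.24]},
  {"slide": [0,0,0],"turn": [0,0,0.24]},
  {"slide": [0,0,0],"turn": [0,0,0.24]},
])

```text
t: 1.4
tool_pos: [0.2319, 0.2239, 0.4046]
orientation: [2.961, 1.049, -0.0]
force: [0.3, 0.0, 0.2]
opening: 0.0141
```

>>> arm_command([
  {"slide": [0,0,0],"turn": [0,0,0.24]},
  {"slide": [0,0,0],"turn": [0,0,0.24]},
  {"slide": [0,0,0],"turn": [0,0,0.24]},
  {"slide": [0,0,0],"turn": [0,0,0.05]},
  {"slide": [0,0,0],"turn": [0,0,0]},
])

```text
t: 1.82
tool_pos: [0.2317, 0.2242, 0.4046]
orientation: [3.106, 0.472, -0.0]
force: [0.4, 0.2, -0.3]
opening: 0.0136
```

Run:
```python
from h import *
from plant import robot
plan(robot.read_state(),[.5912,-.1253],.1,.302)
```

```text
t 1.82 tip [0.2316 0.2241 0.2186] force [ 0.45  0.19 -0.29] open 0.0136
slide now-axes m [0.2395 0.4405 0.1185] share total [0.5987 1.1013 0.2964]
slide target-axes share [0.5983 1.1015 0.2964] turn share [ 0.0002  0.0004 -0.0007]
```

>>> arm_command([
  {"slide": [0.04,0.0734,0],"turn": [0,0,0]},
  {"slide": [0.04,0.0734,0],"turn": [0,0,0]},
  {"slide": [0.04,0.0734,0],"turn": [0,0,0]},
  {"slide": [0.04,0.0734,0],"turn": [0,0,0]},
  {"slide": [0.04,0.0734,0],"turn": [0,0,0]},
])

```text
t: 2.23
tool_pos: [0.3527, 0.1066, 0.4047]
orientation: [-3.105, -0.477, -0.001]
force: [0.7, 1.6, -0.5]
opening: 0.0138
```

>>> arm_command([
  {"slide": [0.04,0.0734,0.03],"turn": [0,0,0]},
  {"slide": [0.04,0.0734,0.03],"turn": [0,0,0]},
  {"slide": [0.04,0.0734,0.03],"turn": [0,0,0]},
  {"slide": [0.04,0.0734,0.03],"turn": [0,0,0]},
  {"slide": [0.04,0.0734,0.03],"turn": [0,0,0]},
])

```text
t: 2.65
tool_pos: [0.473, -0.0098, 0.3439]
orientation: [-3.105, -0.476, 0.0]
force: [-0.3, 0.1, -0.3]
opening: 0.0136
```

>>> arm_command([
  {"slide": [0.04,0.0734,0.03],"turn": [0,0,0]},
  {"slide": [0.04,0.0734,0.03],"turn": [0,0,0]},
  {"slide": [0.04,0.0734,0.03],"turn": [0,0,0]},
  {"slide": [0.04,0.0734,0.03],"turn": [0,0,0]},
  {"slide": [0.04,0.0734,0.03],"turn": [0,0,0]},
])

```text
t: 3.07
tool_pos: [0.5931, -0.1258, 0.2835]
orientation: [-3.105, -0.477, 0.001]
force: [0.6, 0.4, 0.1]
opening: 0.014
```

>>> arm_command([
  {"slide": [0,0,0],"turn": [0,0,0]},
  {"slide": [0,0,0],"turn": [0,0,0]},
  {"slide": [0,0,0],"turn": [0,0,0]},
  {"slide": [0,0,0],"turn": [0,0,0]},
  {"slide": [0,0,0],"turn": [0,0,0]},
])

```text
t: 3.48
tool_pos: [0.592, -0.1237, 0.2862]
orientation: [3.105, 0.476, 0.003]
force: [-0.8, -0.2, -0.4]
opening: 0.0141
```

```bash
cat > look.py <<'E'
import sys
from h import *
from plant import robot
tag=sys.argv[1]
for n in sys.argv[2:]:
    c=robot.read_camera(n); np.savez(f"{n}{tag}.npz",**c); p=c["pixels"]
    if n=="top": p=cv2.resize(p[140:260,200:350],None,fx=5,fy=5,interpolation=cv2.INTER_CUBIC)
    if n=="scene": p=cv2.resize(p[170:290,230:380],None,fx=5,fy=5,interpolation=cv2.INTER_CUBIC)
    cv2.imwrite(f"pics/{n}{tag}.png",p)
E
python3 look.py 1 wrist
python3 - <<'E'
from h import *
from plant import robot
plan(robot.read_state(),[.5912,-.1253],.0235,.302)
E
```

```text
t 3.53 tip [ 0.5925 -0.1238  0.1003] force [ 0.47  0.92 -0.14] open 0.014
slide now-axes m [-0.0015  0.0012  0.0768] share total [-0.0037  0.003   0.192 ]
slide target-axes share [-0.0033  0.0032  0.192 ] turn share [ 0.0024 -0.0038  0.0046]
```

View pics/wrist1.png

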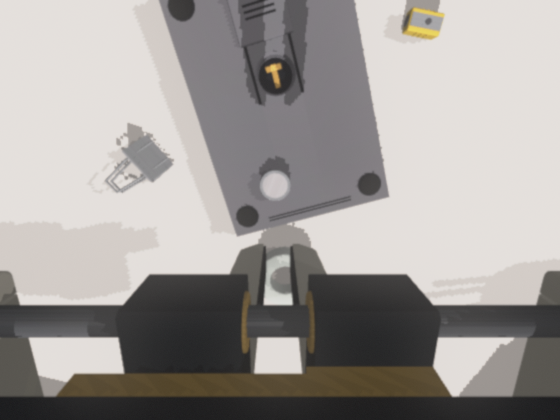

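The wrist view shows the cell at (275,184), the bay at (276,76) and the fingertips at the bottom, centred near column 278. The push line is aligned. I'll check this numerically in the tool axes.

Run:
```python
from h import *
from plant import robot
c=load("wrist1.npz"); g=c["pixels"].astype(float).mean(2)
w=g[165:205,255:297]; m=(w>120).astype(np.uint8); M=cv2.moments(m,True); cell=np.array([M["m10"]/M["m00"]+255,M["m01"]/M["m00"]+165])
w=g[50:105,250:302]; w=np.array(w); m=(c["pixels"][50:105,258:294].astype(float).mean(2)<35)|((c["pixels"][50:105,258:294,2].astype(int)-c["pixels"][50:105,258:294,0])>50)
n,l,s,ce=cv2.connectedComponentsWithStats(m.astype(np.uint8)); i=1+np.argmax(s[1:,4]); bay=ce[i]+[258,50]; print(cell,M["m00"],bay,s[i])
st=robot.read_state();R=Ro.from_rotvec(st["orientation"])
C=ray(c,cell,.0277)[0];B=ray(c,bay,.02)[0]; tip=st["tool_pos"]+R.apply([0,0,.186])
print("cell",C.round(4),"bay",B.round(4)); 
for p in (C,B): print("tool axes from tip mm",(R.inv().apply(p-tip)*1e3).round(1))
print("local", [ (np.array([[np.cos(YAW),np.sin(YAW)],[-np.sin(YAW),np.cos(YAW)]])@(p[:2]-SC)*1e3).round(1) for p in (C,B)])
```

```text
[277.7782982  187.19984387] 1281.0 [274.24757282  72.4223301 ] [  7  13  17  25 206]
cell [ 0.5845 -0.097   0.0277] bay [ 0.5566 -0.0167  0.02  ]
tool axes from tip mm [  0.2 -28.   72.6]
tool axes from tip mm [  -2.3 -113.1   80.2]
local [array([-20.4, -61. ]), array([-0.3, 21.7])]
```

>>> arm_command([
  {"slide": [-0.004,0.003,0.05],"turn": [0,0,0]},
  {"slide": [0,0,0.05],"turn": [0,0,0]},
  {"slide": [0,0,0.05],"turn": [0,0,0]},
  {"slide": [0,0,0.02],"turn": [0,0,0]},
  {"slide": [0,0,0],"turn": [0,0,0]},
])

```text
t: 3.95
tool_pos: [0.5898, -0.1253, 0.215]
orientation: [-3.104, -0.475, 0.005]
force: [-0.1, -0.2, -0.4]
opening: 0.0139
```

>>> arm_command([
  {"slide": [0,0,0],"turn": [0,0,0]},
  {"slide": [0,0,0],"turn": [0,0,0]},
  {"slide": [0,0,0],"turn": [0,0,0]},
  {"slide": [0,0,0],"turn": [0,0,0]},
  {"slide": [0,0,0],"turn": [0,0,0]},
])

```text
t: 4.37
tool_pos: [0.5915, -0.1262, 0.2178]
orientation: [3.105, 0.474, 0.002]
force: [1.0, -0.0, 0.3]
opening: 0.0139
```

```bash
python3 look.py 2 wrist
python3 - <<'E'
from h import *
from plant import robot
plan(robot.read_state(),[.5912,-.1253],.0235,.302)
E
```

```text
t 4.42 tip [ 0.5916 -0.1262  0.0315] force [-0.3  -0.18  0.05] open 0.0137
slide now-axes m [ 0.0001 -0.0009  0.008 ] share total [ 0.0003 -0.0022  0.02  ]
slide target-axes share [ 0.0003 -0.0022  0.02  ] turn share [ 0.0013 -0.0019  0.002 ]
```

View pics/wrist2.png

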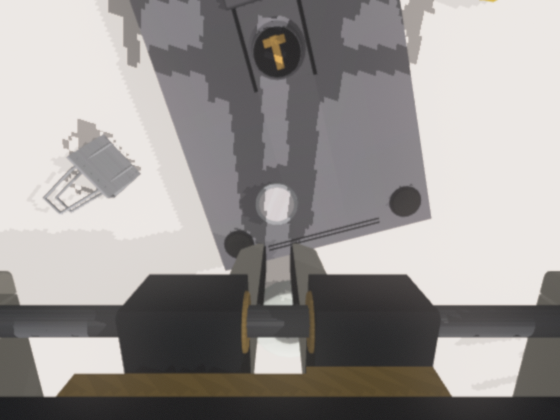

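Cell (277,204) and bay (277,50) are in line with the finger gap (278). I'll lower to about 4 mm above the back and push.

>>> arm_command([
  {"slide": [0,0,0.01],"turn": [0,0,0]},
  {"slide": [0,0,0.009],"turn": [0,0,0]},
  {"slide": [0,0,0],"turn": [0,0,0]},
  {"slide": [0,0,0],"turn": [0,0,0]},
  {"slide": [0,0,0],"turn": [0,0,0]},
])

```text
t: 4.83
tool_pos: [0.591, -0.1261, 0.2088]
orientation: [-3.105, -0.474, 0.001]
force: [0.6, 0.4, -0.3]
opening: 0.0139
```

>>> arm_command([
  {"slide": [0,-0.01,0],"turn": [0,0,0]},
  {"slide": [0,-0.01,0],"turn": [0,0,0]},
  {"slide": [0,-0.01,0],"turn": [0,0,0]},
  {"slide": [0,-0.01,0],"turn": [0,0,0]},
  {"slide": [0,-0.01,0],"turn": [0,0,0]},
])

```text
t: 5.25
tool_pos: [0.585, -0.1064, 0.2092]
orientation: [3.105, 0.475, 0.0]
force: [0.1, 0.8, -0.1]
opening: 0.0142
```

```bash
python3 look.py 3 wrist
python3 - <<'E'
from h import *
from plant import robot
plan(robot.read_state(),s2w([0,.02]),.024,.302)
E
```

```text
t 5.3 tip [ 0.5848 -0.1058  0.0231] force [0.27 0.24 0.92] open 0.0139
slide now-axes m [ 0.0005 -0.092  -0.0008] share total [ 0.0012 -0.2301 -0.0021]
slide target-axes share [ 0.0009 -0.2301 -0.0022] turn share [-0.0008  0.0002  0.003 ]
```

View pics/wrist3.png

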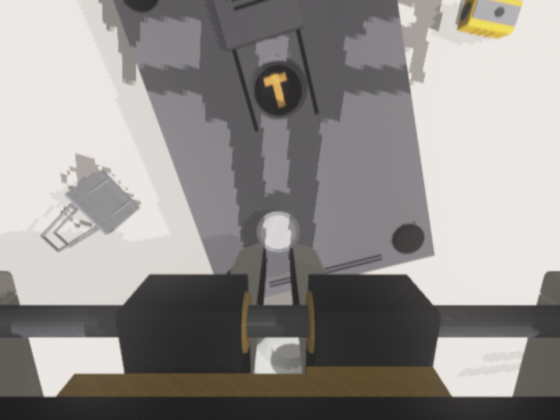

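Cell now at (278,231), nested on the tips. Bay at (277,91). Pushing on, 60 mm of about 74.

>>> arm_command([
  {"slide": [0,-0.01,0],"turn": [0,0,0]},
  {"slide": [0,-0.01,0],"turn": [0,0,0]},
  {"slide": [0,-0.01,0],"turn": [0,0,0]},
  {"slide": [0,-0.01,0],"turn": [0,0,0]},
  {"slide": [0,-0.01,0],"turn": [0,0,0]},
])

```text
t: 5.72
tool_pos: [0.579, -0.0875, 0.2092]
orientation: [3.106, 0.474, 0.0]
force: [0.2, 0.3, -0.3]
opening: 0.0141
```

>>> arm_command([
  {"slide": [0,-0.01,0],"turn": [0,0,0]},
  {"slide": [0,-0.01,0],"turn": [0,0,0]},
  {"slide": [0,-0.01,0],"turn": [0,0,0]},
  {"slide": [0,-0.01,0],"turn": [0,0,0]},
  {"slide": [0,-0.01,0],"turn": [0,0,0]},
])

```text
t: 6.13
tool_pos: [0.573, -0.0684, 0.2091]
orientation: [3.106, 0.474, 0.0]
force: [0.4, -0.0, 0.8]
opening: 0.0137
```

>>> arm_command([
  {"slide": [0,-0.01,0],"turn": [0,0,0]},
  {"slide": [0,-0.01,0],"turn": [0,0,0]},
  {"slide": [0,-0.006,0],"turn": [0,0,0]},
  {"slide": [0,-0.004,0],"turn": [0,0,0]},
  {"slide": [0,0,0],"turn": [0,0,0]},
])

```text
t: 6.55
tool_pos: [0.5695, -0.0571, 0.2091]
orientation: [-3.105, -0.475, 0.0]
force: [0.2, 0.1, -0.2]
opening: 0.0142
```

```bash
python3 look.py 4 wrist
python3 - <<'E'
from h import *
from plant import robot
plan(robot.read_state(),s2w([0,.02]),.024,.302)
E
```

```text
t 6.6 tip [ 0.5695 -0.0573  0.0231] force [ 0.2  -0.7   0.49] open 0.014
slide now-axes m [ 0.0005 -0.0411 -0.0009] share total [ 0.0013 -0.1028 -0.0022]
slide target-axes share [ 0.0012 -0.1028 -0.0022] turn share [0.     0.0001 0.0024]
```

View pics/wrist4.png

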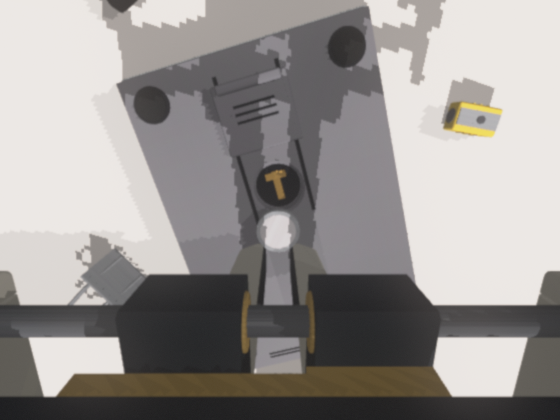

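Cell (278,231), bay (278,184), in line. About 24 mm to go, so slower now.

>>> arm_command([
  {"slide": [0,-0.008,0],"turn": [0,0,0]},
  {"slide": [0,-0.008,0],"turn": [0,0,0]},
  {"slide": [0,-0.008,0],"turn": [0,0,0]},
  {"slide": [0,-0.008,0],"turn": [0,0,0]},
  {"slide": [0,-0.008,0],"turn": [0,0,0]},
])

```text
t: 7.02
tool_pos: [0.5647, -0.0418, 0.2091]
orientation: [3.106, 0.474, -0.0]
force: [-0.4, -0.8, -0.2]
opening: 0.0139
```

>>> arm_command([
  {"slide": [0,-0.005,0],"turn": [0,0,0]},
  {"slide": [0,-0.005,0],"turn": [0,0,0]},
  {"slide": [0,-0.003,0],"turn": [0,0,0]},
  {"slide": [0,0,0],"turn": [0,0,0]},
  {"slide": [0,0,0],"turn": [0,0,0]},
])

```text
t: 7.43
tool_pos: [0.5632, -0.0371, 0.2091]
orientation: [3.106, 0.474, -0.0]
force: [-0.3, 0.2, -0.5]
opening: 0.0143
```

```bash
python3 look.py 5 wrist
python3 - <<'E'
from h import *
from plant import robot
plan(robot.read_state(),s2w([0,.02]),.024,.302)
E
```

```text
t 7.48 tip [ 0.5633 -0.0372  0.0232] force [-0.47 -0.13 -0.27] open 0.0137
slide now-axes m [ 0.0005 -0.0201 -0.0008] share total [ 0.0013 -0.0502 -0.0021]
slide target-axes share [ 0.0012 -0.0502 -0.0021] turn share [ 0.0001 -0.0001  0.0021]
```

View pics/wrist5.png

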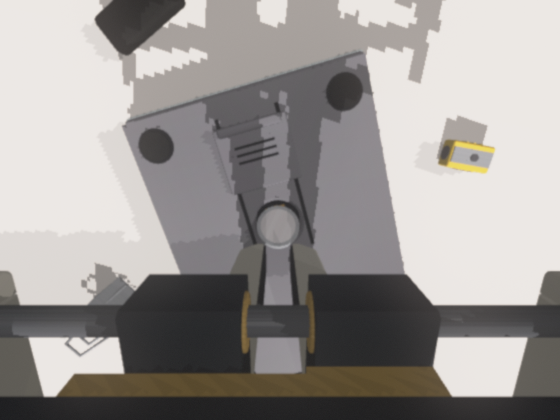

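Run:
```python
import cv2
a=cv2.imread("pics/wrist5.png")[180:280,215:345]
cv2.imwrite("pics/w5z.png",cv2.resize(a,None,fx=6,fy=6,interpolation=cv2.INTER_CUBIC))
```

```text
(no output)
```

View pics/w5z.png

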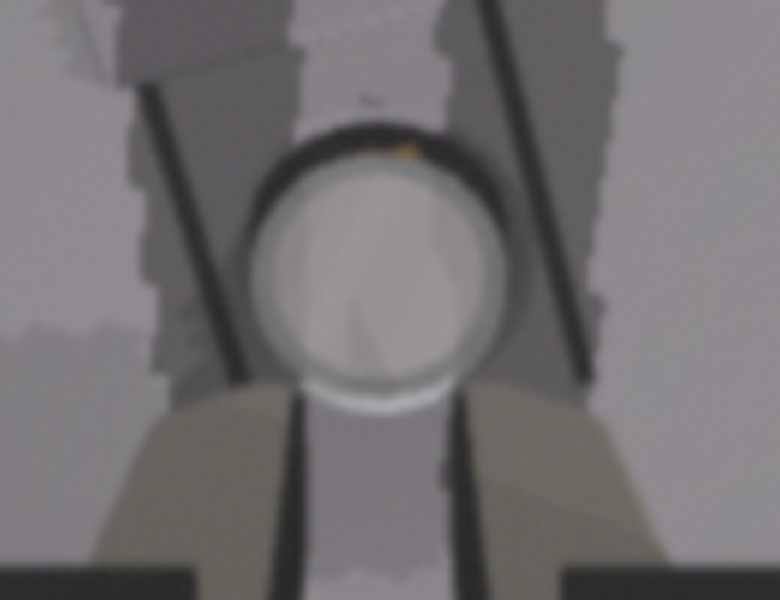

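The cell is nose-down with its rear still on the rim. There is a dark gap ahead of it (crop (375,135)) and a bright tail at (375,400). I'll push on a few mm.

>>> arm_command([
  {"slide": [0,-0.003,0],"turn": [0,0,0]},
  {"slide": [0,-0.003,0],"turn": [0,0,0]},
  {"slide": [0,-0.003,0],"turn": [0,0,0]},
  {"slide": [0,0,0],"turn": [0,0,0]},
  {"slide": [0,0,0],"turn": [0,0,0]},
])

```text
t: 7.9
tool_pos: [0.5622, -0.0336, 0.2091]
orientation: [3.106, 0.474, -0.0]
force: [0.4, 0.2, -0.3]
opening: 0.014
```

```bash
python3 look.py 6 wrist
python3 - <<'E'
from h import *
from plant import robot
plan(robot.read_state(),s2w([0,.02]),.024,.302)
a=cv2.imread("pics/wrist6.png")[180:280,215:345]
cv2.imwrite("pics/w6z.png",cv2.resize(a,None,fx=6,fy=6,interpolation=cv2.INTER_CUBIC))
E
```

```text
t 7.95 tip [ 0.5621 -0.0337  0.0231] force [ 0.08 -0.73  1.44] open 0.0142
slide now-axes m [ 0.0005 -0.0164 -0.0009] share total [ 0.0013 -0.041  -0.0022]
slide target-axes share [ 0.0013 -0.041  -0.0022] turn share [-0.      0.0001  0.0022]
```

View pics/w6z.png

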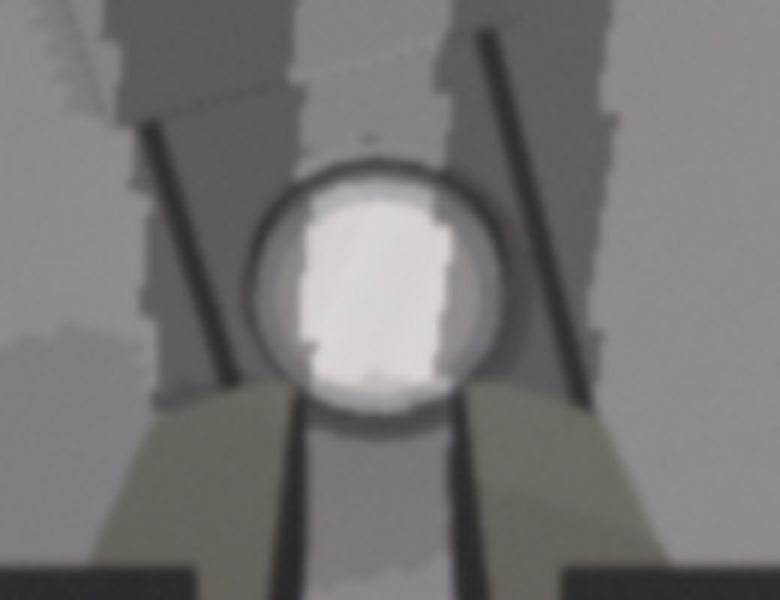

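The cell has dropped flat, with an even dark ring all round it in the crop. I'll lift and turn to the scale's yaw.

>>> arm_command([
  {"slide": [0,0.005,-0.02],"turn": [0,0,0]},
  {"slide": [0,0,-0.08],"turn": [0,0,0]},
  {"slide": [0,0,-0.08],"turn": [0,0,-0.18]},
  {"slide": [0,0,0],"turn": [0,0,-0.18]},
  {"slide": [0,0,0],"turn": [0,0,-0.18]},
])

```text
t: 8.37
tool_pos: [0.5642, -0.036, 0.2852]
orientation: [3.009, 0.894, 0.009]
force: [-0.0, -0.8, -0.4]
opening: 0.0142
```

>>> arm_command([
  {"slide": [0,0,0],"turn": [0,0,0]},
  {"slide": [0,0,0],"turn": [0,0,0]},
  {"slide": [0,0,0],"turn": [0,0,0]},
  {"slide": [0,0,0],"turn": [0,0,0]},
  {"slide": [0,0,0],"turn": [0,0,0]},
])

```text
t: 8.78
tool_pos: [0.5626, -0.0356, 0.2807]
orientation: [-3.014, -0.886, 0.001]
force: [0.1, -0.2, 0.2]
opening: 0.0139
```

```bash
python3 look.py 7 wrist top scene
python3 - <<'E'
from h import *
from plant import robot
plan(robot.read_state(),s2w([0,.097]),.06,.572)
E
```

```text
t 8.93 tip [ 0.5626 -0.0356  0.0949] force [0.84 0.11 0.03] open 0.0142
slide now-axes m [ 0.0055 -0.0945  0.0349] share total [ 0.0137 -0.2364  0.0872]
slide target-axes share [ 0.0136 -0.2364  0.0871] turn share [-0.0007  0.0008  0.0009]
```

View pics/wrist7.png

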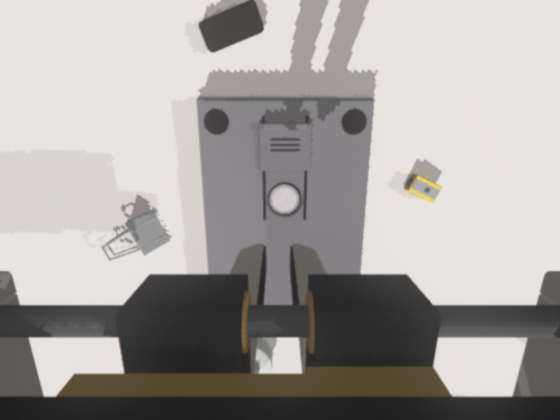

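View pics/scene7.png

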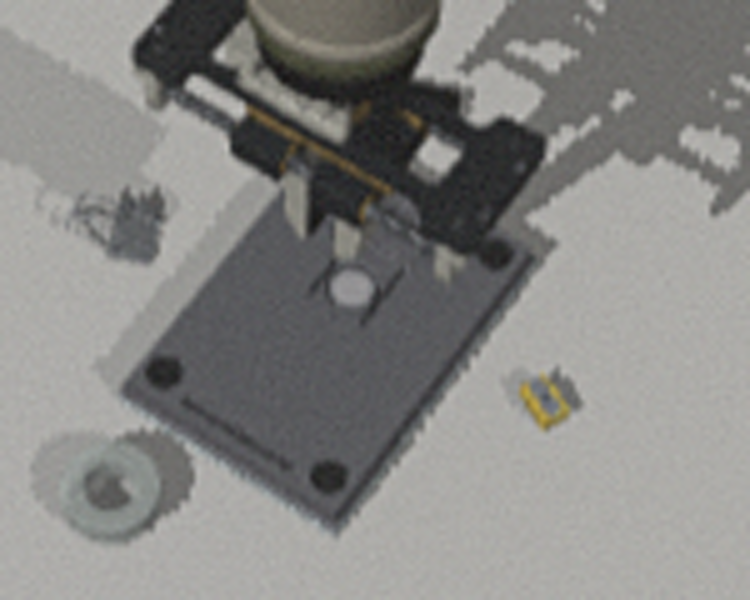

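The cell sits flat in the bay: wrist (284,198), even dark ring, and the scale looks unmoved. Lip rear edge near (285,122), feet at (216,122) and (354,122).

Run:
```python
from h import *
from plant import robot
c=load("wrist7.npz")
a=c["pixels"][85:225,190:385]; cv2.imwrite("pics/w7z.png",cv2.resize(a,None,fx=4,fy=4,interpolation=cv2.INTER_CUBIC))
Rm=np.array([[np.cos(YAW),np.sin(YAW)],[-np.sin(YAW),np.cos(YAW)]])
L=lambda p:(Rm@(p[:2]-SC)*1e3).round(1)
for n,uv,z in [("footL",(216,122),.022),("footR",(354,122),.022),("lip rear top",(285,121),.0283),("lip rear top",(285,124),.0283),("cell",(284.5,198.5),.0182)]: print(n,L(ray(c,uv,z)[0]))
```

```text
footL [-51.7  80.2]
footR [51.8 80. ]
lip rear top [-0.1 80.8]
lip rear top [-0.1 78.7]
cell [ 0.  20.3]
```

View pics/w7z.png

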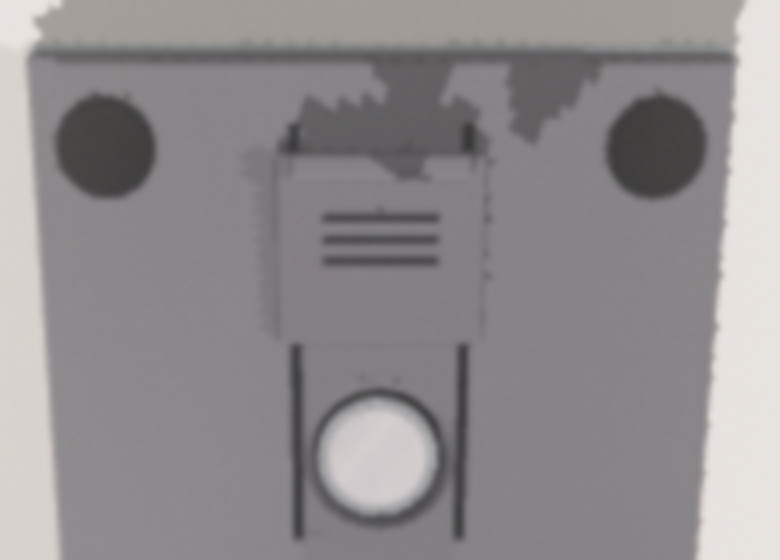

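The lip's rear edge is at y ≈ 78.7 mm, so the door is about 0.041 open. I'll move behind it at local y 97 mm and descend.

>>> arm_command([
  {"slide": [0.004,-0.06,0],"turn": [0,0,0]},
  {"slide": [0.004,-0.06,0],"turn": [0,0,0]},
  {"slide": [0.003,-0.06,0],"turn": [0,0,0]},
  {"slide": [0.003,-0.056,0],"turn": [0,0,0]},
  {"slide": [0,0,0],"turn": [0,0,0]},
])

```text
t: 9.35
tool_pos: [0.5147, 0.0493, 0.2807]
orientation: [-3.011, -0.89, 0.002]
force: [-0.1, 0.3, -0.1]
opening: 0.0139
```

>>> arm_command([
  {"slide": [0,0,0],"turn": [0,0,0]},
  {"slide": [0,0,0.04],"turn": [0,0,0]},
  {"slide": [0,0,0.04],"turn": [0,0,0]},
  {"slide": [0,0,0.03],"turn": [0,0,0]},
  {"slide": [0,0,0.01],"turn": [0,0,0]},
])

```text
t: 9.77
tool_pos: [0.5157, 0.046, 0.2309]
orientation: [-3.013, -0.886, 0.005]
force: [-0.5, 0.5, -0.5]
opening: 0.0142
```

>>> arm_command([
  {"slide": [0,0,0],"turn": [0,0,0]},
  {"slide": [0,0,0],"turn": [0,0,0]},
  {"slide": [0,0,0],"turn": [0,0,0]},
  {"slide": [0,0,0],"turn": [0,0,0]},
  {"slide": [0,0,0],"turn": [0,0,0]},
])

```text
t: 10.18
tool_pos: [0.5167, 0.0467, 0.234]
orientation: [3.013, 0.888, 0.002]
force: [-0.4, -0.6, 0.6]
opening: 0.014
```

```bash
python3 look.py 8 wrist scene
python3 - <<'E'
from h import *
from plant import robot
plan(robot.read_state(),s2w([0,.097]),.024,.572)
E
```

```text
t 10.28 tip [0.5167 0.0468 0.0477] force [ 0.98 -1.2  -0.02] open 0.0137
slide now-axes m [-0.0004 -0.0004  0.0237] share total [-0.0009 -0.0009  0.0593]
slide target-axes share [-0.0008 -0.0008  0.0593] turn share [ 0.0011 -0.0017  0.0021]
```

View pics/scene8.png

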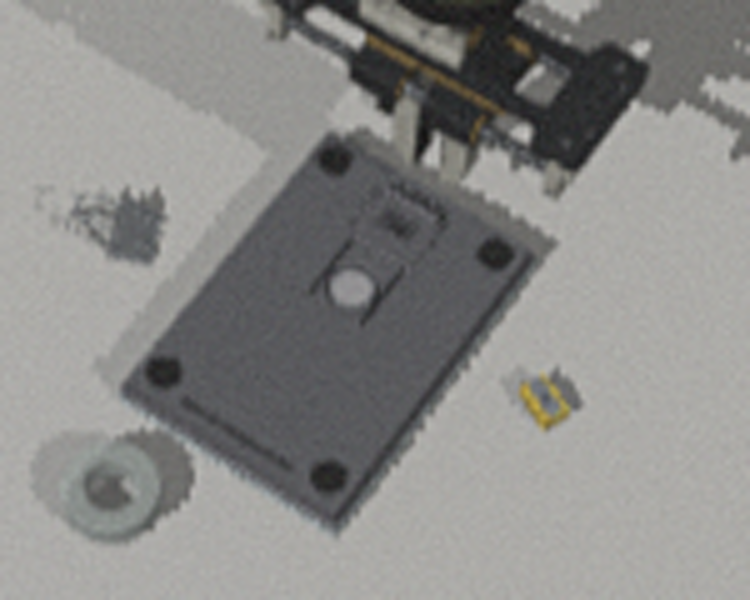

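View pics/wrist8.png

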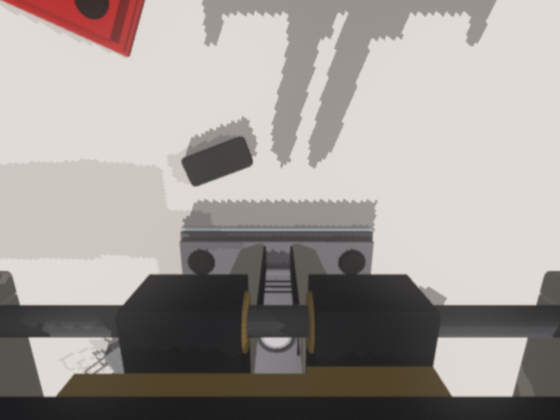

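The tips are centred behind the lip and still 24 mm high, and the eraser at (217,160) is clear. I'll lower and then push in +tool y.

>>> arm_command([
  {"slide": [0,0,0.02],"turn": [0,0,0]},
  {"slide": [0,0,0.02],"turn": [0,0,0]},
  {"slide": [0,0,0.019],"turn": [0,0,0]},
  {"slide": [0,0,0],"turn": [0,0,0]},
  {"slide": [0,0,0],"turn": [0,0,0]},
])

```text
t: 10.7
tool_pos: [0.5157, 0.0467, 0.2083]
orientation: [-3.013, -0.888, 0.004]
force: [0.7, 0.2, -0.4]
opening: 0.0141
```

>>> arm_command([
  {"slide": [0,0,0],"turn": [0,0,0]},
  {"slide": [0,0,0],"turn": [0,0,0]},
  {"slide": [0,0,0],"turn": [0,0,0]},
  {"slide": [0,0.01,0],"turn": [0,0,0]},
  {"slide": [0,0.01,0],"turn": [0,0,0]},
])

```text
t: 11.12
tool_pos: [0.5209, 0.0399, 0.2098]
orientation: [3.013, 0.888, 0.001]
force: [-0.9, 0.4, 0.0]
opening: 0.014
```

```bash
python3 look.py 9 scene
python3 - <<'E'
from h import *
from plant import robot
plan(robot.read_state(),s2w([0,.0455]),.024,.572)
E
```

```text
t 11.17 tip [0.5214 0.0393 0.0239] force [ 0.31 -0.54  0.73] open 0.0138
slide now-axes m [-0.0003  0.0424 -0.0001] share total [-0.0008  0.1059 -0.0002]
slide target-axes share [-0.0006  0.1059 -0.0002] turn share [ 0.0014 -0.0012  0.0021]
```

View pics/scene9.png

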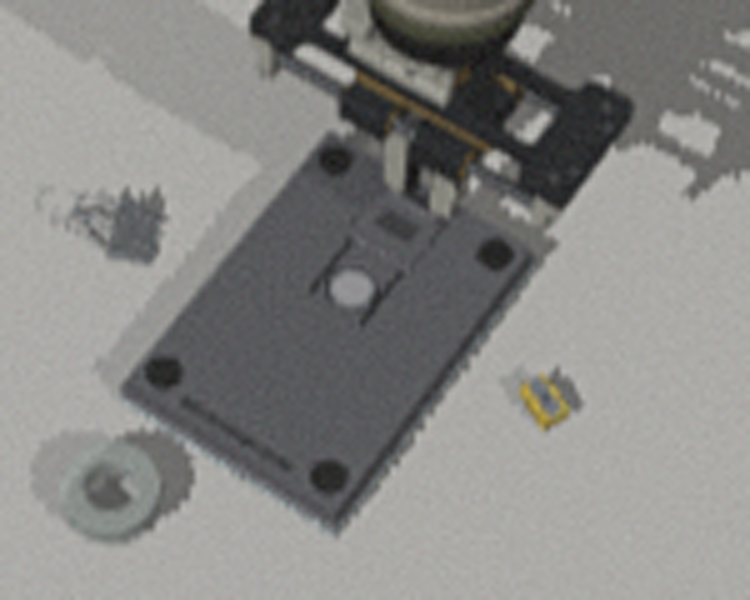

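The tips are just behind the lip at crop (420,200). I'll push about 34 mm first.

>>> arm_command([
  {"slide": [0,0.01,0],"turn": [0,0,0]},
  {"slide": [0,0.01,0],"turn": [0,0,0]},
  {"slide": [0,0.01,0],"turn": [0,0,0]},
  {"slide": [0,0.01,0],"turn": [0,0,0]},
  {"slide": [0,0.01,0],"turn": [0,0,0]},
])

```text
t: 11.58
tool_pos: [0.5318, 0.0228, 0.2096]
orientation: [-3.014, -0.888, -0.0]
force: [-0.6, 1.0, 0.3]
opening: 0.0138
```

>>> arm_command([
  {"slide": [0,0.01,0],"turn": [0,0,0]},
  {"slide": [0,0.01,0],"turn": [0,0,0]},
  {"slide": [0,0.01,0],"turn": [0,0,0]},
  {"slide": [0,0.005,0],"turn": [0,0,0]},
  {"slide": [0,0,0],"turn": [0,0,0]},
])

```text
t: 12.0
tool_pos: [0.5393, 0.011, 0.2095]
orientation: [3.013, 0.887, -0.0]
force: [0.9, -0.1, -0.1]
opening: 0.0138
```

```bash
python3 look.py 10 scene
python3 - <<'E'
from h import *
from plant import robot
plan(robot.read_state(),s2w([0,.0455]),.024,.572)
E
```

```text
t 12.05 tip [0.5391 0.0111 0.0235] force [ 0.12 -0.6  -0.1 ] open 0.014
slide now-axes m [-0.0001  0.009  -0.0005] share total [-0.0002  0.0225 -0.0013]
slide target-axes share [-0.0002  0.0225 -0.0013] turn share [0.0003 0.0003 0.0014]
```

View pics/scene10.png

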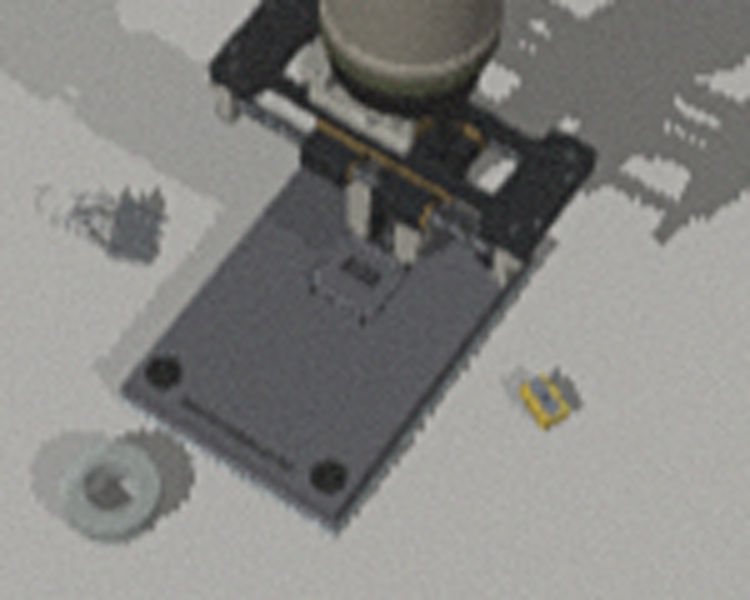

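>>> arm_command([
  {"slide": [0,0.006,0],"turn": [0,0,0]},
  {"slide": [0,0.006,0],"turn": [0,0,0]},
  {"slide": [0,0.006,0],"turn": [0,0,0]},
  {"slide": [0,0.003,0],"turn": [0,0,0]},
  {"slide": [0,0,0],"turn": [0,0,0]},
])

```text
t: 12.47
tool_pos: [0.5435, 0.0045, 0.2094]
orientation: [-3.013, -0.887, 0.001]
force: [-1.9, 2.7, -0.1]
opening: 0.0137
```

>>> arm_command([
  {"slide": [0,0.001,0],"turn": [0,0,0]},
  {"slide": [0,0.001,0],"turn": [0,0,0]},
  {"slide": [0,0.001,0],"turn": [0,0,0]},
  {"slide": [0,0,0],"turn": [0,0,0]},
  {"slide": [0,0,0],"turn": [0,0,0]},
])

```text
t: 12.88
tool_pos: [0.5442, 0.0034, 0.2094]
orientation: [-3.013, -0.888, 0.0]
force: [-3.0, 4.2, -0.4]
opening: 0.0136
```

```bash
python3 look.py 11 scene
python3 - <<'E'
from h import *
from plant import robot
plan(robot.read_state(),s2w([0,.0455]),.024,.572)
E
```

```text
t 12.93 tip [0.5441 0.0034 0.0234] force [-2.09  3.34 -0.56] open 0.0136
slide now-axes m [-0.0001 -0.0002 -0.0006] share total [-0.0003 -0.0006 -0.0015]
slide target-axes share [-0.0003 -0.0006 -0.0015] turn share [-0.0003  0.0004  0.0021]
```

View pics/scene11.png

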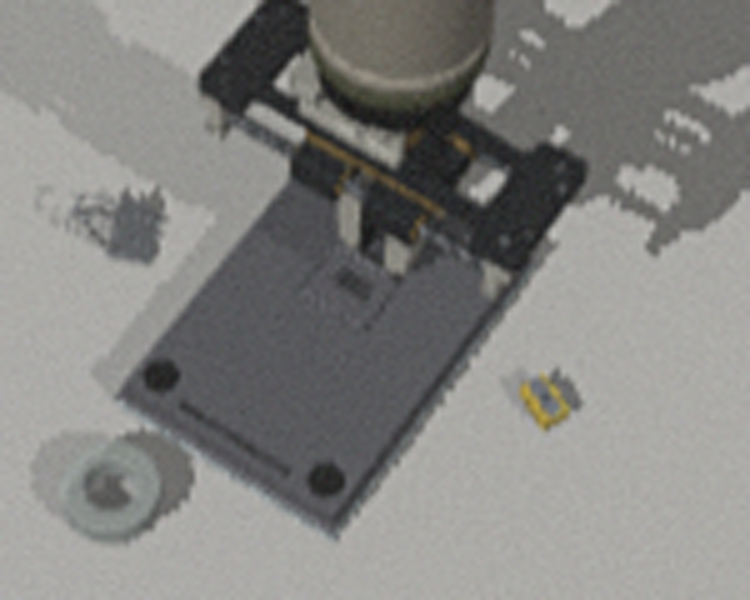

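The contact force rose to about 5 N and the scale crept about 1 mm (foot crop 372→376), so the door is on its stop. I'll back off, lift and check.

>>> arm_command([
  {"slide": [0,-0.01,0],"turn": [0,0,0]},
  {"slide": [0,-0.02,0],"turn": [0,0,0]},
  {"slide": [0,-0.02,-0.05],"turn": [0,0,0]},
  {"slide": [0,0,-0.1],"turn": [0,0,0]},
  {"slide": [0,0,-0.1],"turn": [0,0,0]},
])

```text
t: 13.35
tool_pos: [0.532, 0.0208, 0.3089]
orientation: [-3.013, -0.888, 0.006]
force: [0.7, 0.3, 0.6]
opening: 0.0139
```

>>> arm_command([
  {"slide": [0,0.05,-0.05],"turn": [0,0,0]},
  {"slide": [0,0.05,0],"turn": [0,0,0]},
  {"slide": [0,0,0],"turn": [0,0,0]},
  {"slide": [0,0,0],"turn": [0,0,0]},
  {"slide": [0,0,0],"turn": [0,0,0]},
])

```text
t: 13.77
tool_pos: [0.5546, -0.013, 0.3287]
orientation: [-3.013, -0.887, 0.002]
force: [-0.4, 0.8, 0.3]
opening: 0.0138
```

```bash
python3 look.py 12 wrist scene; python3 -c "
import cv2;a=cv2.imread('pics/wrist12.png');cv2.imwrite('pics/w12z.png',cv2.resize(a[60:270,170:400],None,fx=2.8,fy=2.8,interpolation=cv2.INTER_CUBIC))"
```

```text
(no output)
```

View pics/wrist12.png

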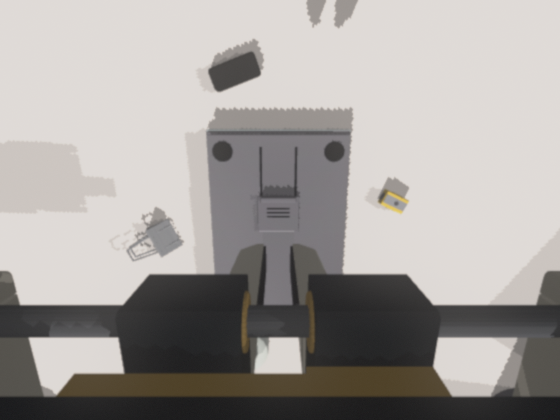

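View pics/w12z.png

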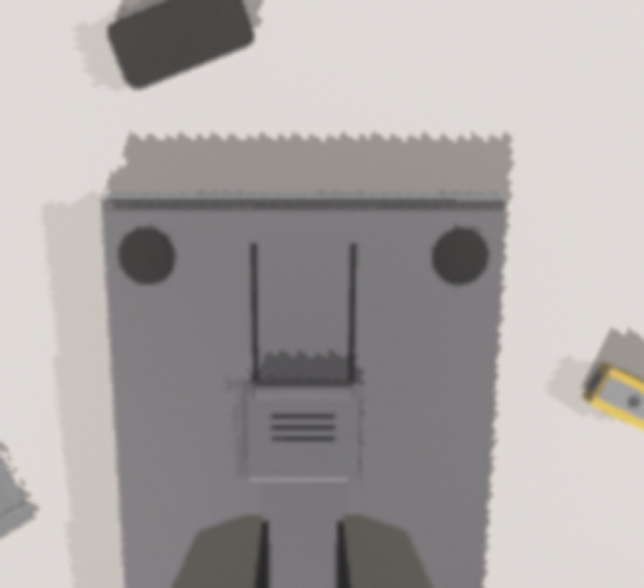

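Run:
```python
from h import *
c=load("wrist12.npz")
px=lambda x,y:(170+x/2.8-.3,60+y/2.8-.3)
fl=ray(c,px(147,256),.022)[0];fr=ray(c,px(460,256),.022)[0]
xd=(fr-fl)[:2];print("foot span mm",np.linalg.norm(xd)*1e3);xd/=np.linalg.norm(xd);yd=np.array([-xd[1],xd[0]])
o=(fl+fr)[:2]/2-.08*yd; print("scale centre",o.round(4),"yaw",np.arctan2(xd[1],xd[0]).round(3))
for n,p,z in [("rear lip top",(303,383),.0283),("lip rear hi",(303,388),.0283),("front top",(300,480),.023)]:
    q=ray(c,px(*p),z)[0][:2]-o; print(n,(q@xd*1e3).round(1),(q@yd*1e3).round(1))
# scene feet
c=load("scene12.npz");g=c["pixels"].astype(float).mean(2)
```

```text
foot span mm 103.29100560418247
scale centre [ 0.5696 -0.0362] yaw 0.571
rear lip top -0.1 38.5
lip rear hi -0.1 36.8
front top -1.2 2.1
```

View pics/scene12.png

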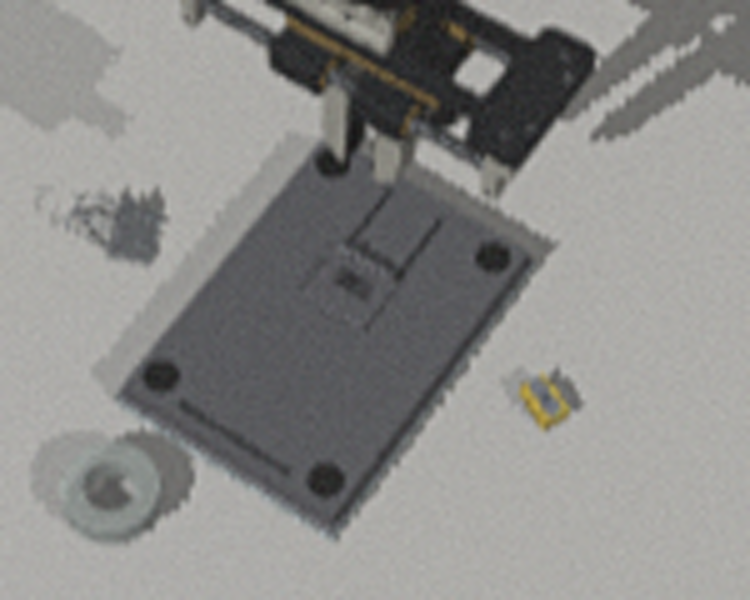

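The door's front edge is at y 2.1 mm (2 when shut) and its rear at about 38 mm (38 when shut). The scale moved under 2 mm and the robot is clear, so I'm handing in.

```bash
python3 -c "
from plant import robot
s=robot.read_state();print(s['t'],s['force'],abs(s['dq']).max())
print(robot.close_job())"
```

```text
13.8667 [-0.06914945 -0.28574104 -0.38617457] 0.0026754847301621127
the job is handed in; nothing more can be done
None
```

The coin cell is in the battery bay, same face up, and the door is shut over it. I handed the job in at 13.9 s of the 38 s allowed.

I pushed the cell about 82 mm across the back, held between the two slightly open fingertips. It dipped nose-first at the edge of the bay, and a few more millimetres made it drop flat. I then pushed the door's rear edge until it reached its stop, at about 5 N, and lifted the gripper clear.

- **Cell:** before the door was shut, it lay centred in the bay within about 0.5 mm, with an even dark gap all round. I didn't measure its height directly, and the door hides it now.
- **Door:** its front edge measured 2.1 mm in the scale's own y, against 2.0 when shut. Its rear edge measured between 36.8 and 38.5 mm, against 38. I can resolve this only to about 1 mm, so the force at the stop is the other sign that it is shut.
- **Scale:** it slid about 1.5–2 mm towards its -y end in the final push, with no measurable turn.
- **Other things:** the clip, sharpener and tape show no movement in the before and after pictures. I didn't measure the eraser, but nothing went near it. The cartridge and stapler were not in the later close-up views, and the arm stayed well away from them.

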